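Load the board test press

ROBOT

A 6-joint arm with a two-finger parallel gripper is mounted at the origin on the work surface. World frame = base frame: x ahead of the robot, y to its left, z up, the work surface at z = 0. Lengths are in m, angles in rad, forces in N, time in s.
With the tool pointing down it reaches from about 0.35 to 0.975 m from the base axis. Payload 4.9 kg.
Tool frame: the origin (TCP) lies on the centre line of the jaws, within the pads' length; the fingertips stand 8 mm ahead of it and the grasp point (between the pads) lies 11 mm behind it; z points along the fingers, y is the direction in which the jaws open and shut (so a half turn about z gives the same grasp; the last joint's range is limited). The gripper opens to 85 mm and grips with 20 to 120 N. Pads are 22 mm wide; open, the fingers measure 114 mm over their backs; the gripper's body (76 mm by 85 mm) begins 54 mm behind the grasp point. The pads swing forward as they close: fully open they stand 13 mm farther back than shut.
Start: joints at [1.059, 0.053, 1.613, -0, 1.476, -0.119], TCP at [0.239, 0.577, 0.239] pointing down, gripper open.
Joint ranges: [-3.01, 3.01], [-1.01, 2.22], [0.06, 2.58], [-1.02, 4.17], [0.09, 2.62], [-3.14, 3.14]. Speed limits (rad/s): [2.57, 2.57, 3.14, 3.14, 3.14, 3.14].

INTERFACE

Orientations are given as a unit quaternion [w, x, y, z].
In Python, from plant import manip gives the robot as it stands.
- The arm moves only by the tool step_arm, never from a script. Its argument "deltas" is a list of rows, each a list of 7 numbers: the shift along the tool's x, y, z in m, then the turn, a rotation vector about the tool's x, y, z in rad, then the gripper command: -1 is fully open, 1 is shut, values between are in proportion. In form: [[dx, dy, dz, ax, ay, az, hand], ...]. A call has 1 to 20 rows; each row is the pose to reach, as a shift and turn from the pose commanded when the call began, along the tool's axes at that moment; what a row does not reach only later rows make up. A row lasts 1/10 s, in which the tool goes at most 50 mm and 8.59 degrees, less where a joint would pass 70% of its speed; a pose out of reach is approached as far as the arm can. A call with a gripper value outside its range is refused whole. The fingers move at their own pace and stop on an object; the grip force is fixed at half the most. Time passes only in rows, so rows that repeat a pose let the fingers close. It gives the time, the measured TCP pose, the force and the opening at its end, in the units of the state.
- manip.state(): the state, without advancing time (a new reading comes with each control period).
- manip.grab_frame(name): name is "scene" or "top"; returns the picture (420x560x3 uint8, red, green, blue); there is no depth.
- manip.get_calibration(name): a dict with "fov_y" (degrees; the focal length in pixels is half the picture's height over the tangent of half this angle, whatever the lens; pixels are square), "cx", "cy" (the principal point, pixels), "dist_coeffs" ([k1, k2, p1, p2, k3] as OpenCV has them; the pictures are not rectified), "R" (3x3) and "t" (3): a world point X has camera coordinates R X + t. Camera axes: x right, y down, z forward; pixel columns grow to the right and rows downward; lengths in m; the calibration is good to about 2 mm. A picture is of the moment at which its call begins. get_calibration takes no time and is no camera call.
- manip.job_done(): hands the job in, once; it reports no verdict.
The state is a dict: "time": time; "joint_pos": joint angles; "joint_vel": joint speeds; "joint_efforts": joint torques, N m; "tool_pos": TCP position; "tool_rot": TCP orientation; "contact_force": force on the tool from outside, world axes, zero at the start; "ft_torque": the same for the moment, N m; "gripper_width": opening from 0.0 (shut) to 1.0 (fully open).
Only numpy, scipy, OpenCV 4.12 (cv2) and the standard library are available. Lean on these libraries where they do the work, as an engineer would, in place of code of your own. Each camera call takes 0.05 s, during which the arm holds its last target.

TASK

Push the board carrier fully home against the end stop of the test press, leaving its screw up until the carrier is in. Then turn the black bar knob clockwise, following it as it sinks, until it is fully down and the foot clamps the board. Leave the small things lying around the press where they are.

Things in the scene. Friction and masses are not known exactly. Their poses are not given: they have to be found in the camera images.
- press: Aluminium board test press fixed to the bench. Origin on the bench, below the screw's axis; x along the slideway to the end stop, z up. Base plate x -170 to +65, 140 wide, 12 high. Guide rails with inward keeper lips (tops 27 above the bench, outer faces y = +-49) from x = -165 to +50 hold the carrier down: it only slides.
- stop (a point): Middle of the face of the end stop across the far end of the slideway: at x = 45 of the press, 21 above the bench; the stop's top is 30 above the bench. The carrier's far edge rests on it when fully home.
- bridge (a point): On the screw's axis, at the top of the bridge, 85 above the bench. The beam is 34 (x) x 132 (y), underside 63 above the bench, on posts at y = +-58. A round brass nut (radius 14, top 91 above the bench) stands on it around the screw.
- carrier: Loose grey carrier, 200 to 420 g, with a green circuit board, sliding lightly in the slideway. Plate 140 x 76 x 8, x from -95 to +45 of its origin (on its underside). Axes as the press. Fully home, its origin lies on the screw's axis, 12 above the bench; it starts 40 to 70 short. The foot clamps the steel can 32 x 32 at its origin, top 15 above its underside.
- tab (a point): Centre of the near face of the carrier's upright push tab: 8 thick, 44 wide (y), 20 to 56 above the bench. This point is at (-95, 0, 30) of the carrier's origin, 42 above the bench. Push the face towards the carrier's +x.
- knob_grip (a point): Point on the screw's axis to grip the black bar knob. x along the bar, z up; moves with the knob. The bar is 44 long, 14 thick (pinch this), 32 high: from 18 below to 14 above this point. Under it a hub, radius 11, 10 high, which meets the brass nut when fully down. This point is then 119 above the bench; fully up, 131.4.
- knob (a joint): Turn of the knob, rad: 0 fully up, 5.2 fully down (hard stop); grows clockwise seen from above. The screw sinks 15 mm a full turn (2.39 mm per rad), rises when turned back, and stays where it is left. Turning takes about 0.05 N m, a little more once the foot presses. Starts between 0 and 2, so several grasps are needed.
- foot: Sprung round foot at the screw's lower end, radius 10; origin at the centre of its underside, 35.4 above the bench with the knob fully up. It sinks with the screw until it meets the carrier's steel can (27 above the bench); its spring then gives up to 4 and presses with about 7 N.
- flux: Small upright bottle, radius 16, 85 high, standing loose beside the press (bystander). Origin at the centre of its underside.
- spool: Copper wire spool lying flat, radius 28, 36 high (bystander). Origin at the centre of its underside.
- driver: Screwdriver 150 long lying on the bench (bystander), along its x. Origin under its middle.
- spare: Spare circuit board 70 x 50, 6 high, lying on the bench (bystander). Origin at the centre of its underside.

How it is judged:
On the way, in this order (a step that is already met when the one before it is completed fails the run):
1. the carrier is fully home (within 3 mm) while the screw is still up (x of carrier in the frame of press above -0.003 m and value of joint knob below 3 rad), for 0.2 s.
2. the knob is screwed fully down and the foot presses on the board (x of carrier in the frame of press above -0.003 m and value of joint knob above 4.9 rad and contact force between foot and carrier above 2 N), for 0.2 s.
At the end, for the whole second after the job is handed in: The carrier is within 3 mm of fully home against the end stop, the knob is at rest within 0.3 rad of fully down (5.2 rad), and the foot presses on the carrier's board with more than 2 N (all of step 2 and velocity of joint knob between -0.1 and 0.1 rad/s); the robot touches nothing.
It fails at once if a small thing beside the press (bottle, spool, screwdriver or spare board) is moved more than 30 mm (distance of any of flux, spool, driver, spare from where it was at the start of the episode above 0.03 m).
It also fails if it takes over 67 s, if anything falls off the work surface, if the arm or the gripper's body presses on something with over 40 N, if the wrist force passes 120 N, or if a joint passes its speed limit or range.

## Working session

There is one attempt and no reset: what is moved stays moved. The work goes in short steps, Python scripts to look and compute and a tool call to move; the robot and the scene stay as the last step left them, time stands still between calls to the robot, and variables do not carry over. Pictures are saved under pics/ and viewed, and the job is handed in when it is done.

Besides the shell and the picture viewer there is one more tool, called after ">>>" by a JSON object that holds its "op" and its "data", one argument or row to a line. step_arm: Moves the arm, as the interface text tells. Its arguments: {"type":"object","properties":{"deltas":{"type":"array"}},"required":["deltas"]}

```bash
ls; mkdir -p pics
cat > a.py <<'E'
from plant import manip
import cv2,numpy as np
print(manip.state())
for n in("scene","top"):
    c=manip.get_calibration(n);print(n,c)
    im=manip.grab_frame(n);cv2.imwrite(f"pics/{n}0.png",im[:,:,::-1])
E
python3 a.py
```

```text
pics
{'time': 0.0, 'joint_pos': array([ 1.05898743e+00,  5.33677030e-02,  1.61429436e+00, -2.33268557e-06,
        1.47602818e+00, -1.18989455e-01]), 'joint_vel': array([ 1.82852227e-03,  3.80810207e-04,  1.58704554e-03, -2.11642163e-03,
       -1.14626122e-03, -9.77729748e-05]), 'joint_efforts': array([-2.21793540e-03, -3.93666101e+01, -3.70184398e+01, -2.65634244e-04,
        6.73033472e-03, -2.60067935e-06]), 'tool_pos': array([0.23893765, 0.57685876, 0.23805608]), 'tool_rot': array([-3.24229517e-04,  1.95149129e-01,  9.80773020e-01, -9.97424656e-04]), 'contact_force': array([0.2910236 , 0.55123046, 0.42321032]), 'ft_torque': array([ 0.03272332,  0.02898548, -0.01858234]), 'gripper_width': 0.998080533062666}
scene {'fov_y': 47.161235340407174, 'cx': 274.8191974616655, 'cy': 211.35565764385817, 'dist_coeffs': array([-0.00210346,  0.        ,  0.        ,  0.        ,  0.        ]), 'R': array([[-0.54388385,  0.83883011,  0.023546  ],
       [ 0.47794842,  0.3327132 , -0.81293741],
       [-0.68975044, -0.43088976, -0.58187486]]), 't': array([ 0.28172086, -0.23782523,  1.2695121 ])}
top {'fov_y': 43.16915250558443, 'cx': 276.66328338626283, 'cy': 211.54602684645587, 'dist_coeffs': array([-0.00391064,  0.        ,  0.        ,  0.        ,  0.        ]), 'R': array([[-0.0141547 , -0.99979292,  0.01462042],
       [-0.98554436,  0.0114812 , -0.16902811],
       [ 0.16882525, -0.01680161, -0.98550279]]), 't': array([0.03926189, 0.60606887, 1.08994256])}
```

View pics/scene0.png

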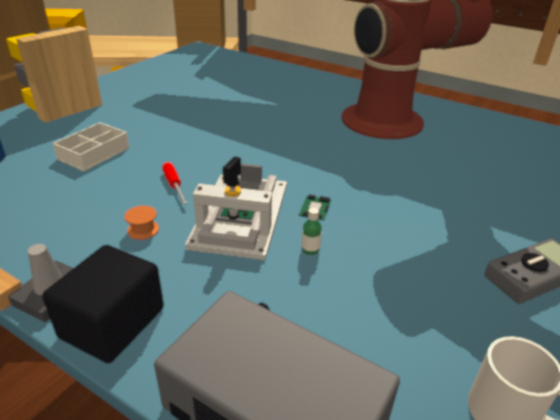

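View pics/top0.png

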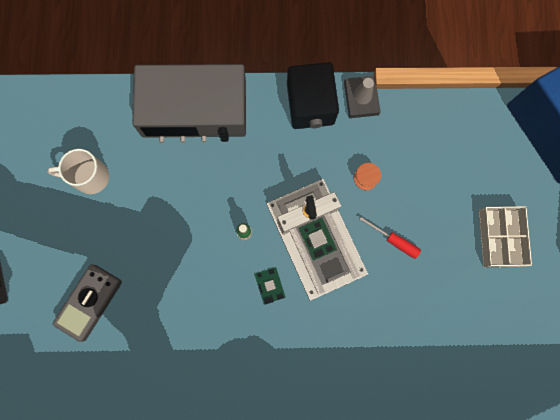

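The scene view shows the press with the bridge at about (233,195) and the knob at (232,170). In the top view the press runs from (335,285) to its stop at (300,190), with the knob at about (311,206). Next I'll zoom in on both.

Run:
```python
import cv2
a=cv2.imread('pics/top0.png')[165:310,220:440];cv2.imwrite('pics/topz.png',cv2.resize(a,None,fx=3.6,fy=3.6,interpolation=cv2.INTER_CUBIC))
a=cv2.imread('pics/scene0.png')[145:265,150:350];cv2.imwrite('pics/scenez.png',cv2.resize(a,None,fx=4,fy=4,interpolation=cv2.INTER_CUBIC))
```

```text
(no output)
```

View pics/topz.png

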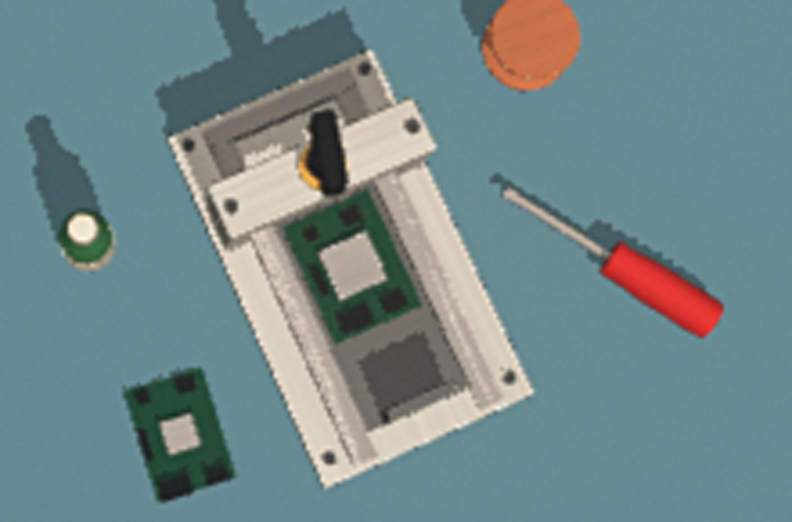

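View pics/scenez.png

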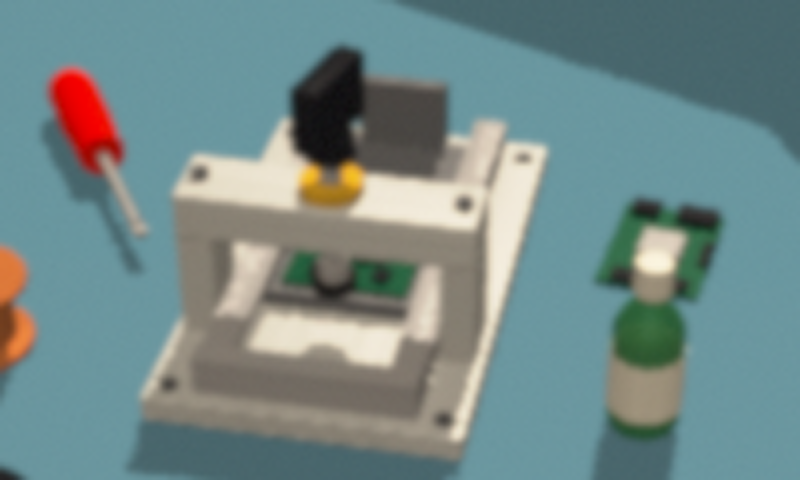

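```bash
cat > h.py <<'E'
import cv2,numpy as np
from plant import manip
C={n:manip.get_calibration(n) for n in("scene","top")}
def K(c):
    f=210/np.tan(np.radians(c['fov_y']/2));return np.array([[f,0,c['cx']],[0,f,c['cy']],[0,0,1]])
def und(n,p):
    c=C[n];return cv2.undistortPoints(np.array(p,float).reshape(-1,1,2),K(c),c['dist_coeffs']).reshape(-1,2)
def plane(n,p,z):
    c=C[n];u=und(n,p);o=-c['R'].T@c['t'];d=np.c_[u,np.ones(len(u))]@c['R']
    return o+d*((z-o[2])/d[:,2])[:,None]
def tri(ps,pt):
    P=[np.c_[C[n]['R'],C[n]['t']] for n in("scene","top")]
    X=cv2.triangulatePoints(P[0],P[1],und('scene',ps).T,und('top',pt).T);return (X[:3]/X[3]).T
def proj(n,X):
    c=C[n];return cv2.projectPoints(np.array(X,float).reshape(-1,3),cv2.Rodrigues(c['R'])[0],c['t'],K(c),c['dist_coeffs'])[0].reshape(-1,2)
tz=lambda p:np.array(p)/3.6+[220,165]-.36
sz=lambda p:np.array(p)/4+[150,145]-.375
E
cat > b.py <<'E'
from h import *
np.set_printoptions(precision=4,suppress=True)
# bolts: beam L,R ; base far L(y+), far R, near R, near L
T=[(231,205),(412,126),(188,145),(364,69),(510,377),(329,457)]
S=[(464,204),(199,173),(445,420),(168,384)]
X=tri([sz(p) for p in S],[tz(p) for p in T[:4]]);print('tri bolts',X)
B=plane('top',tz(T[:2]),.085);print('beam',B,B.mean(0))
b=plane('top',tz(T[2:]),.012);print('base',b)
for v in((b[0]-b[3]),(b[1]-b[2])):print(np.degrees(np.arctan2(v[1],v[0])),np.linalg.norm(v))
v=b[0]-b[1];print(np.degrees(np.arctan2(v[1],v[0]))-90)
v=B[0]-B[1];print(np.degrees(np.arctan2(v[1],v[0]))-90)
c=plane('top',tz([(168,138),(372,50),(533,393),(325,487)]),.006);print('corners',c, c.mean(0))
for i in range(4):
  v=c[i]-c[i-1];print(np.degrees(np.arctan2(v[1],v[0])),np.linalg.norm(v))
can=plane('top',tz([(319,268),(363,233),(386,280),(337,300),(352,265)]),.027);print('can',can)
E
python3 b.py
```

```text
tri bolts [[ 0.5788  0.0179  0.0878]
 [ 0.624  -0.0883  0.0878]
 [ 0.6276  0.0419  0.0144]
 [ 0.6748 -0.069   0.0142]]
beam [[ 0.5794  0.0175  0.085 ]
 [ 0.6247 -0.0888  0.085 ]] [ 0.602  -0.0357  0.085 ]
base [[ 0.6284  0.0413  0.012 ]
 [ 0.6754 -0.0693  0.012 ]
 [ 0.4827 -0.1528  0.012 ]
 [ 0.4361 -0.0414  0.012 ]]
23.250432329669955 0.20928960676602845
23.43194423804889 0.21002767309914672
23.03783847282888
23.084131124627305
corners [[ 0.6341  0.0536  0.006 ]
 [ 0.6889 -0.0753  0.006 ]
 [ 0.4731 -0.1675  0.006 ]
 [ 0.4183 -0.039   0.006 ]] [ 0.5536 -0.057   0.006 ]
23.221417227892267 0.23478515181522921
-66.9481830195445 0.14004179954765608
-156.85386592967748 0.23468220884867622
113.0937360287583 0.1397331749663087
can [[ 0.549  -0.037   0.027 ]
 [ 0.5701 -0.0642  0.027 ]
 [ 0.5412 -0.0773  0.027 ]
 [ 0.5295 -0.0474  0.027 ]
 [ 0.5506 -0.057   0.027 ]]
```

The bolts triangulate to z of about 0.088 and 0.014, against 0.085 and 0.012 expected. Bolt spacing and plate sizes also match. So the press origin is about (0.602, -0.036) with yaw about 23.15°. Next are the knob and tab.

Run:
```python
import cv2,numpy as np
a=cv2.imread('pics/top0.png')[190:225,290:330]
b=cv2.imread('pics/scene0.png')[152:202,215:265]
o=np.zeros((560,800,3),np.uint8)
A=cv2.resize(a,None,fx=10,fy=10,interpolation=cv2.INTER_CUBIC);B=cv2.resize(b,None,fx=8,fy=8,interpolation=cv2.INTER_CUBIC)
A=np.clip(A.astype(float)*1.8,0,255);B=np.clip(B.astype(float)*1.8,0,255)
o[:350,:400]=A;o[:400,400:]=B
cv2.imwrite('pics/knob.png',o)
```

```text
(no output)
```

View pics/knob.png

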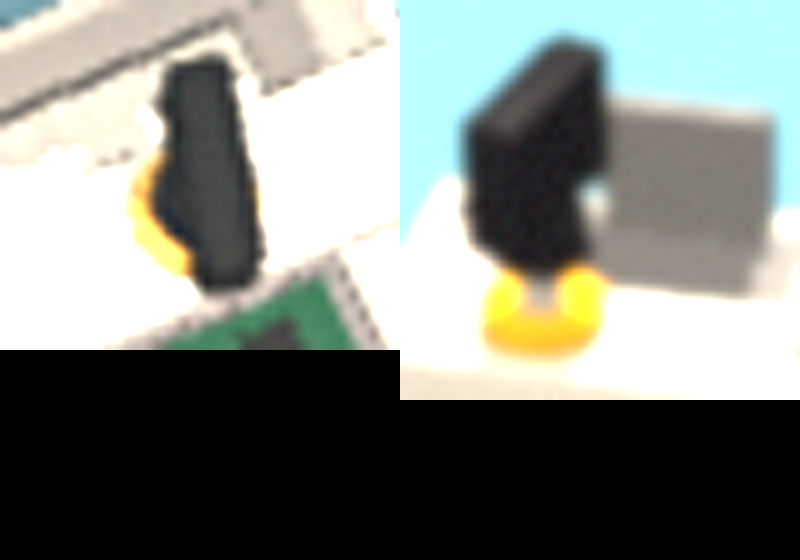

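Run:
```python
from h import *
np.set_printoptions(precision=4,suppress=True)
k=lambda p:np.array(p)/10+[290,190]-.45
s=lambda p:(np.array(p)-[400,0])/8+[215,152]-.44
print('top ctr',tri([s((533,83))],[k((213,172))]))
# end mids: far end (away from scene cam) ; near
print('ends',tri([s((580,40)),s((484,124))],[k((232,280)),k((200,62))]))
for z in(.136,.1405,.145):
  E=plane('top',k([(235,62),(260,280),(200,62),(232,280)]),z);
  for a,b in((0,1),(2,3)):
    v=E[a]-E[b];print(z,E[[2,3]].mean(0),np.degrees(np.arctan2(v[1],v[0])),np.linalg.norm(v))
  E=plane('scene',s([(603,48),(500,133),(555,35),(467,115)]),z);
  for a,b in((1,0),(3,2)):
    v=E[a]-E[b];print('sc',z,E.mean(0),np.degrees(np.arctan2(v[1],v[0])),np.linalg.norm(v))
# tab: top edge near corners scene, z .056
print('tab top',plane('scene',s([(615,100),(772,112)]),.056))
y=np.radians(23.15);ex=np.array([np.cos(y),np.sin(y)])
print((plane('scene',s([(615,100),(772,112)]),.056)[:,:2]-[.602,-.036])@ex)
g=cv2.cvtColor(cv2.imread('pics/top0.png'),cv2.COLOR_BGR2HSV)
m=cv2.inRange(g,(50,90,30),(85,255,140))
n,l,st,ce=cv2.connectedComponentsWithStats(m);print(st[st[:,4]>40],ce[st[:,4]>40])
```

```text
top ctr [[ 0.5997 -0.0353  0.1449]]
ends [[ 0.5784 -0.0388  0.144 ]
 [ 0.6211 -0.0324  0.1466]]
0.136 [ 0.6012 -0.036   0.136 ] 4.956594785545443 0.04437343507742967
0.136 [ 0.6012 -0.036   0.136 ] 6.801645586253581 0.044533453221493095
sc 0.136 [ 0.5875 -0.046   0.136 ] 5.3637232197494304 0.04086904707613915
sc 0.136 [ 0.5875 -0.046   0.136 ] 8.38579055933714 0.03786189709371673
0.1405 [ 0.6004 -0.0356  0.1405] 4.956594785545446 0.04418143649845767
0.1405 [ 0.6004 -0.0356  0.1405] 6.8016455862535885 0.04434076226303289
sc 0.1405 [ 0.5937 -0.0412  0.1405] 5.363723219749623 0.04041238330667471
sc 0.1405 [ 0.5937 -0.0412  0.1405] 8.38579055933728 0.03743883470584953
0.145 [ 0.5996 -0.0352  0.145 ] 4.956594785545431 0.04398943791948567
0.145 [ 0.5996 -0.0352  0.145 ] 6.8016455862536125 0.04414807130457269
sc 0.145 [ 0.5999 -0.0363  0.145 ] 5.363723219749502 0.039955719537210256
sc 0.145 [ 0.5999 -0.0363  0.145 ] 8.38579055933728 0.037015772317982205
tab top [[ 0.4725 -0.1104  0.056 ]
 [ 0.4548 -0.0751  0.056 ]]
[-0.1483 -0.1507]
[[     0      0    560    420 234206]
 [   299    218     38     42    439]
 [   237    224     14     14     73]
 [   255    267     30     38    480]] [[279.4606 209.2886]
 [317.1708 236.9499]
 [244.0685 232.2329]
 [269.6812 283.9812]]
```

Knob axis is about (0.601, -0.036), with the bar at about 6° and its top at about 0.143–0.145. The tab's near face is at about -0.152 along the press, which agrees with the steel can sitting about 57 mm short. I'll move behind the tab with the gripper shut.

>>> {"op": "step_arm", "data": {
  "deltas": [
    [-0.43, -0.57, 0.038, 0, 0, -0.797, 1],
    [-0.43, -0.57, 0.038, 0, 0, -0.797, 1],
    [-0.43, -0.57, 0.038, 0, 0, -0.797, 1],
    [-0.43, -0.57, 0.038, 0, 0, -0.797, 1],
    [-0.43, -0.57, 0.038, 0, 0, -0.797, 1],
    [-0.43, -0.57, 0.038, 0, 0, -0.797, 1],
    [-0.43, -0.57, 0.038, 0, 0, -0.797, 1],
    [-0.43, -0.57, 0.038, 0, 0, -0.797, 1],
    [-0.43, -0.57, 0.038, 0, 0, -0.797, 1],
    [-0.43, -0.57, 0.038, 0, 0, -0.797, 1],
    [-0.43, -0.57, 0.038, 0, 0, -0.797, 1],
    [-0.43, -0.57, 0.038, 0, 0, -0.797, 1],
    [-0.43, -0.57, 0.038, 0, 0, -0.797, 1],
    [-0.43, -0.57, 0.038, 0, 0, -0.797, 1],
    [-0.43, -0.57, 0.038, 0, 0, -0.797, 1],
    [-0.43, -0.57, 0.038, 0, 0, -0.797, 1],
    [-0.43, -0.57, 0.038, 0, 0, -0.797, 1],
    [-0.43, -0.57, 0.038, 0, 0, -0.797, 1],
    [-0.43, -0.57, 0.038, 0, 0, -0.797, 1],
    [-0.43, -0.57, 0.038, 0, 0, -0.797, 1]
  ]
}}

```text
time: 2.1
tool_pos: [0.4183, -0.1129, 0.2014]
tool_rot: [0.0, -0.202, 0.979, -0.0]
contact_force: [-0.1, 0.6, 0.3]
gripper_width: 0.001
```

```bash
cat > st.py <<'E'
from h import *
from scipy.spatial.transform import Rotation as R
np.set_printoptions(precision=4,suppress=True)
s=manip.state();q=s['tool_rot'];M=R.from_quat([*q[1:],q[0]]).as_matrix()
y=np.radians(23.15);ex=np.array([np.cos(y),np.sin(y)]);ey=np.array([-ex[1],ex[0]])
d=s['tool_pos'][:2]-[.6015,-.036]
print('t',s['time'],'pos',s['tool_pos'],'press xy',d@ex,d@ey,'psi_y',np.degrees(np.arctan2(M[1,1],M[0,1])),'z',M[:,2],'F',s['contact_force'],'T',s['ft_torque'],'w',s['gripper_width'],'j',s['joint_pos'])
E
python3 st.py
```

```text
t 2.1 pos [ 0.4183 -0.1129  0.2014] press xy -0.19869501113458177 0.0013727965481380954 psi_y 113.26258992786744 z [ 0.0003 -0.0001 -1.    ] F [-0.0823  0.5831  0.3014] T [ 0.0133 -0.0201 -0.0317] w 0.0006251891936417978 j [-0.4357 -0.4117  2.0821  0.      1.4708 -2.4125]
```

>>> {"op": "step_arm", "data": {
  "deltas": [
    [0, -0.001, 0.05, 0, 0, 0, 1],
    [0, -0.001, 0.1, 0, 0, 0, 1],
    [0, -0.001, 0.14, 0, 0, 0, 1],
    [0, -0.001, 0.161, 0, 0, 0, 1],
    [0, -0.001, 0.161, 0, 0, 0, 1]
  ]
}}

```text
time: 2.6
tool_pos: [0.4157, -0.1127, 0.0367]
tool_rot: [-0.003, -0.201, 0.98, 0.002]
contact_force: [-0.1, -0.1, 0.2]
gripper_width: 0.002
```

```bash
cat > look.py <<'E'
import sys,st
from h import *
n=sys.argv[1]
a=manip.grab_frame("top")[:,:,::-1];b=manip.grab_frame("scene")[:,:,::-1]
cv2.imwrite(f'pics/T{n}.png',a);cv2.imwrite(f'pics/S{n}.png',b)
o=np.zeros((480,800,3),np.uint8)
o[:480,:400]=cv2.resize(a[170:302,260:370],(400,480),interpolation=cv2.INTER_CUBIC)
o[:480,400:]=cv2.resize(b[145:265,180:280],(400,480),interpolation=cv2.INTER_CUBIC)
cv2.imwrite(f'pics/L{n}.png',o)
E
python3 look.py 1
```

```text
t 2.6 pos [ 0.4157 -0.1127  0.0367] press xy -0.20105248715630594 0.002493349132684067 psi_y 113.21439079517057 z [-0.0073  0.0034 -1.    ] F [-0.0543 -0.0741  0.2272] T [ 0.0084 -0.0171 -0.0077] w 0.001579793882862963 j [-0.4381 -0.1972  2.2111  0.      1.1356 -2.4141]
```

View pics/L1.png

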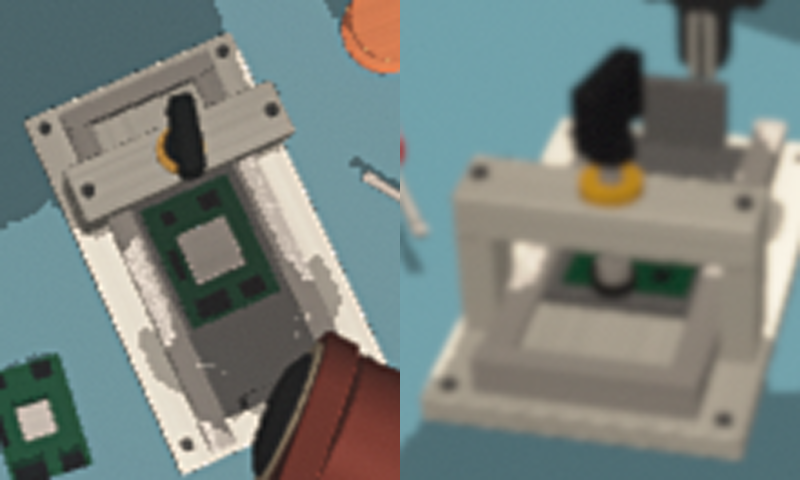

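The gripper is centred behind the tab, seen at about (700,60) in the right panel. Now I'll push gently.

>>> {"op": "step_arm", "data": {
  "deltas": [
    [-0.015, 0, 0, 0, 0, 0, 1],
    [-0.03, 0, 0, 0, 0, 0, 1],
    [-0.037, 0, 0, 0, 0, 0, 1],
    [-0.044, 0, 0, 0, 0, 0, 1],
    [-0.05, 0, 0, 0, 0, 0, 1],
    [-0.056, 0, 0, 0, 0, 0, 1],
    [-0.062, 0, 0, 0, 0, 0, 1],
    [-0.068, 0, 0, 0, 0, 0, 1],
    [-0.074, 0, 0, 0, 0, 0, 1],
    [-0.08, 0, 0, 0, 0, 0, 1],
    [-0.083, 0, 0, 0, 0, 0, 1],
    [-0.083, 0, 0, 0, 0, 0, 1],
    [-0.083, 0, 0, 0, 0, 0, 1]
  ]
}}

```text
time: 4.0
tool_pos: [0.4955, -0.0823, 0.0411]
tool_rot: [0.001, -0.201, 0.98, -0.0]
contact_force: [-1.9, -1.6, 2.8]
gripper_width: -0.002
```

```bash
python3 look.py 2
```

```text
t 4.0 pos [ 0.4955 -0.0823  0.0411] press xy -0.11570216866608334 -0.0008967705441797462 psi_y 113.16006599568838 z [ 0.0014 -0.0005 -1.    ] F [-1.9466 -1.5996  2.7948] T [-0.1495  0.2743  0.0073] w -0.002152001886852399 j [-0.3129 -0.0261  2.0472 -0.0001  1.1189 -2.2878]
```

View pics/L2.png

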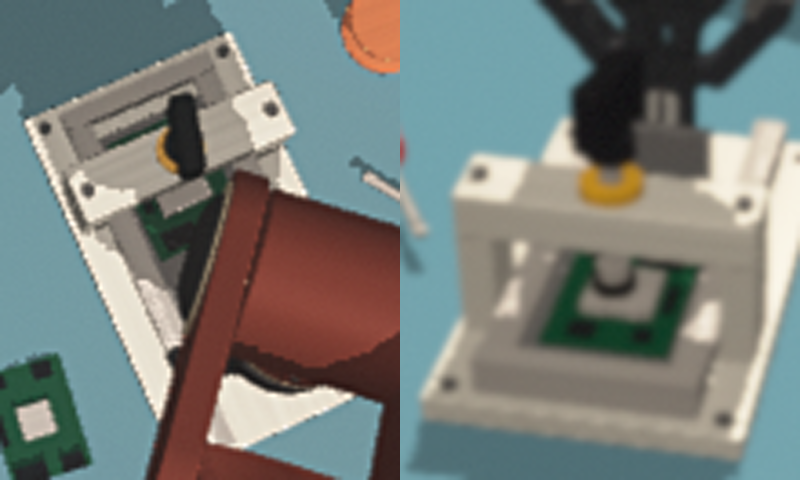

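>>> {"op": "step_arm", "data": {
  "deltas": [
    [-0.003, 0, 0, 0, 0, 0, 1],
    [-0.005, 0, 0, 0, 0, 0, 1],
    [-0.007, 0, 0, 0, 0, 0, 1],
    [-0.008, 0, 0, 0, 0, 0, 1],
    [-0.008, 0, 0, 0, 0, 0, 1]
  ]
}}

```text
time: 4.6
tool_pos: [0.5018, -0.0791, 0.0404]
tool_rot: [-0.001, -0.201, 0.98, -0.0]
contact_force: [-5.8, -1.8, 4.7]
gripper_width: 0.001
```

>>> {"op": "step_arm", "data": {
  "deltas": [
    [-0.001, 0, 0, 0, 0, 0, 1],
    [-0.002, 0, 0, 0, 0, 0, 1],
    [-0.002, 0, 0, 0, 0, 0, 1]
  ]
}}

```text
time: 4.9
tool_pos: [0.5036, -0.0784, 0.0404]
tool_rot: [-0.001, -0.201, 0.98, -0.0]
contact_force: [-5.3, -1.9, 5.7]
gripper_width: -0.003
```

```bash
python3 st.py
```

```text
t 4.9 pos [ 0.5036 -0.0784  0.0404] press xy -0.10665806830858424 -0.0004834791074040557 psi_y 113.17264145127044 z [-0.0019 -0.0005 -1.    ] F [-5.3147 -1.8636  5.703 ] T [-0.3568  0.7338  0.0738] w -0.0026982779177252693 j [-0.2999 -0.0049  2.0278 -0.0012  1.1204 -2.2747]
```

>>> {"op": "step_arm", "data": {
  "deltas": [
    [-0.001, 0, 0, 0, 0, 0, 1],
    [-0.002, 0, 0, 0, 0, 0, 1],
    [-0.002, 0, 0, 0, 0, 0, 1]
  ]
}}

```text
time: 5.2
tool_pos: [0.5043, -0.0781, 0.0404]
tool_rot: [-0.003, -0.201, 0.98, -0.0]
contact_force: [-9.7, -3.5, 7.3]
gripper_width: 0.0
```

>>> {"op": "step_arm", "data": {
  "deltas": [
    [-0.001, 0, 0, 0, 0, 0, 1],
    [-0.001, 0, 0, 0, 0, 0, 1]
  ]
}}

```text
time: 5.4
tool_pos: [0.5043, -0.0781, 0.0404]
tool_rot: [-0.004, -0.201, 0.98, -0.0]
contact_force: [-14.3, -6.2, 12.6]
gripper_width: -0.002
```

```bash
python3 look.py 3
```

```text
t 5.4 pos [ 0.5043 -0.0781  0.0404] press xy -0.10589881121041249 -0.00045594372770980094 psi_y 113.21081150288357 z [-0.008  -0.0022 -1.    ] F [-14.3351  -6.157   12.592 ] T [-0.8501  2.1037  0.0392] w -0.002016554770432967 j [-0.2971  0.0003  2.0226 -0.005   1.1257 -2.2708]
```

View pics/L3.png

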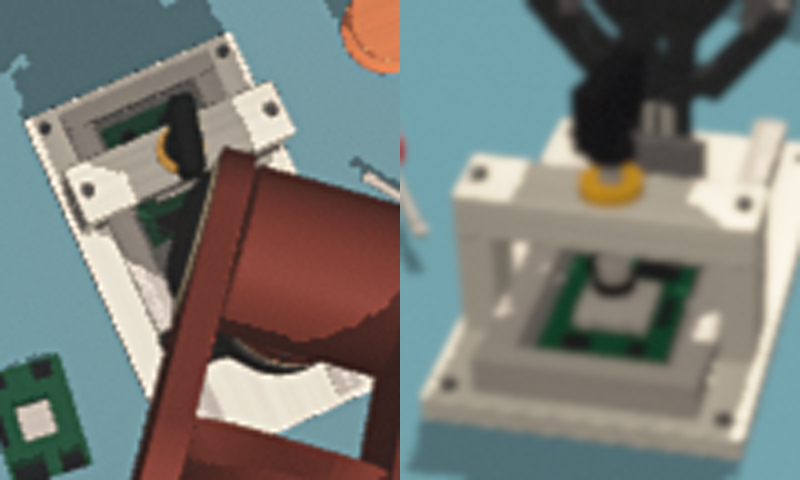

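The carrier has stopped at the predicted home position, with finger centre at -0.1059 against -0.106 predicted. Force is rising to 15 N, and the picture shows the board's front against the stop. Now I'll back off and rise.

>>> {"op": "step_arm", "data": {
  "deltas": [
    [0, 0, 0, 0, 0, 0, 1],
    [0.005, 0, 0, 0, 0, 0, 1],
    [0.025, 0, 0, 0, 0, 0, 1],
    [0.04, 0, 0, 0, 0, 0, 1],
    [0.04, 0, -0.05, 0, 0, 0, 1],
    [0.04, 0, -0.1, 0, 0, 0, 0],
    [0.04, 0, -0.15, 0, 0, 0, -1],
    [0.04, 0, -0.19, 0, 0, 0, -1],
    [0.04, 0, -0.19, 0, 0, 0, -1]
  ]
}}

```text
time: 6.4
tool_pos: [0.474, -0.0936, 0.2383]
tool_rot: [0.007, -0.201, 0.98, -0.003]
contact_force: [0.7, -0.3, 0.1]
gripper_width: 0.677
```

```bash
python3 look.py 4
```

```text
t 6.4 pos [ 0.474  -0.0936  0.2383] press xy -0.13988756593852064 -0.0028009366428727424 psi_y 113.17392542325824 z [ 0.0144 -0.004  -0.9999] F [ 0.6515 -0.3246  0.1303] T [ 0.0013  0.0248 -0.0218] w 0.6769663637785732 j [-0.3498 -0.3079  1.9428  0.0012  1.4918 -2.3252]
```

View pics/L4.png

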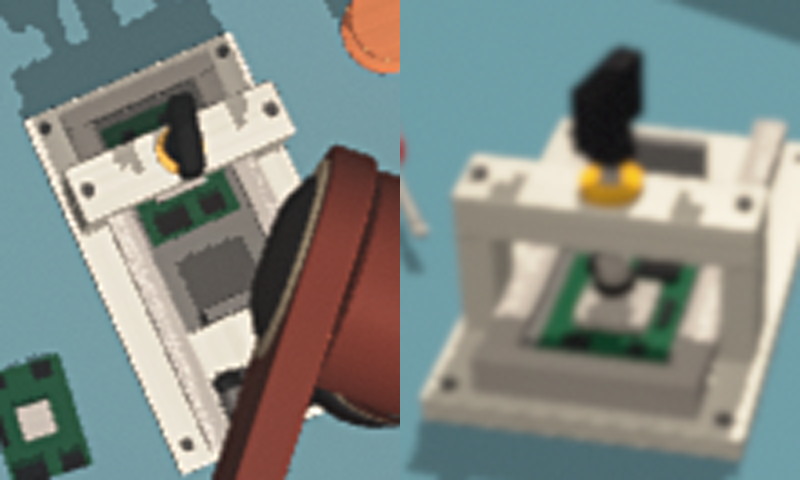

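Run:
```python
from h import *
np.set_printoptions(precision=4,suppress=True)
y=np.radians(23.15);ex=np.array([np.cos(y),np.sin(y)]);ey=np.array([-ex[1],ex[0]])
f=lambda p:np.array(p)/3.636+[260,170]-.36
for lab,px,z in(('plate near-left corner',(192,328),.020),('board near-left',(157,246),.022),('tab L top',(196,325),.056)):
    P=plane('top',[f(px)],z)[0,:2]-[.6015,-.036];print(lab,P@ex,P@ey)
# expected pixels when home
for X in((-.095,.038,.020),(-.095,-.022,.056),(-.095,.022,.056)):
    w=np.array([.6015,-.036])+X[0]*ex+X[1]*ey
    print(X,(proj('top',[*w,X[2]])-[260,170]+.36)*3.636)
    print('  scene',(proj('scene',[*w,X[2]])-[180,145]+.36)*4)
```

```text
plate near-left corner -0.09317072067473468 0.02947205613583298
board near-left -0.03985026021068794 0.028430142301842546
tab L top -0.09394166834377428 0.030481250568322977
(-0.095, 0.038, 0.02) [[180.3316 336.574 ]]
  scene [[336.1517 208.3773]]
(-0.095, -0.022, 0.056) [[278.5349 290.1528]]
  scene [[213.1906 131.2139]]
(-0.095, 0.022, 0.056) [[210.0173 320.7481]]
  scene [[303.7253 141.3611]]
```

Board near edge and plate edge agree with home to within 2 mm. Now to hover over the knob.

>>> {"op": "step_arm", "data": {
  "deltas": [
    [-0.045, 0, 0.01, 0, 0, 0.15, -1],
    [-0.09, 0.002, 0.02, 0, 0, 0.3, -1],
    [-0.125, 0.003, 0.035, 0, 0, 0.3, -1],
    [-0.139, 0.003, 0.038, 0, 0, 0.3, -1],
    [-0.139, 0.003, 0.038, 0, 0, 0.3, -1],
    [-0.139, 0.003, 0.038, 0, 0, 0.3, -1],
    [-0.139, 0.003, 0.038, 0, 0, 0.3, -1],
    [-0.139, 0.003, 0.038, 0, 0, 0.3, -1]
  ]
}}

```text
time: 7.3
tool_pos: [0.5962, -0.0357, 0.1926]
tool_rot: [0.0, -0.052, 0.999, -0.0]
contact_force: [0.4, 0.5, 0.4]
gripper_width: 0.997
```

```bash
python3 look.py 5
```

```text
t 7.3 pos [ 0.5962 -0.0357  0.1926] press xy -0.004723816133987734 0.002332727754186057 psi_y 95.92395943323838 z [ 0.0004 -0.0001 -1.    ] F [0.4095 0.4816 0.4162] T [ 0.03   -0.0107 -0.0256] w 0.9972615563321893 j [-0.1844  0.0201  1.7254  0.      1.3957 -1.8586]
```

View pics/L5.png

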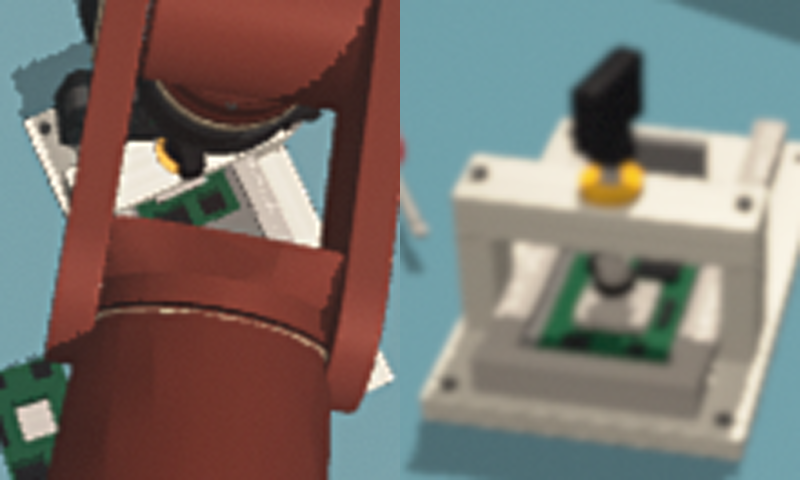

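>>> {"op": "step_arm", "data": {
  "deltas": [
    [-0.005, 0, 0.025, 0, 0, 0, -1],
    [-0.005, 0, 0.05, 0, 0, 0, -1],
    [-0.005, 0, 0.07, 0, 0, 0, -1],
    [-0.005, 0, 0.07, 0, 0, 0, -1],
    [-0.005, 0, 0.07, 0, 0, 0, -1],
    [-0.005, 0, 0.07, 0, 0, 0, -1]
  ]
}}

```text
time: 8.0
tool_pos: [0.6028, -0.035, 0.1243]
tool_rot: [0.001, -0.052, 0.999, -0.0]
contact_force: [1.1, -0.5, 0.6]
gripper_width: 1.0
```

```bash
python3 look.py 6
```

```text
t 8.0 pos [ 0.6028 -0.035   0.1243] press xy 0.0015836743406077533 0.00036426619572139994 psi_y 95.96014429532565 z [ 0.003  -0.0006 -1.    ] F [ 1.0592 -0.5402  0.5956] T [ 0.0655 -0.0297  0.0505] w 1.0003935409664335 j [-0.1813  0.0976  1.764   0.      1.2769 -1.8561]
```

View pics/L6.png

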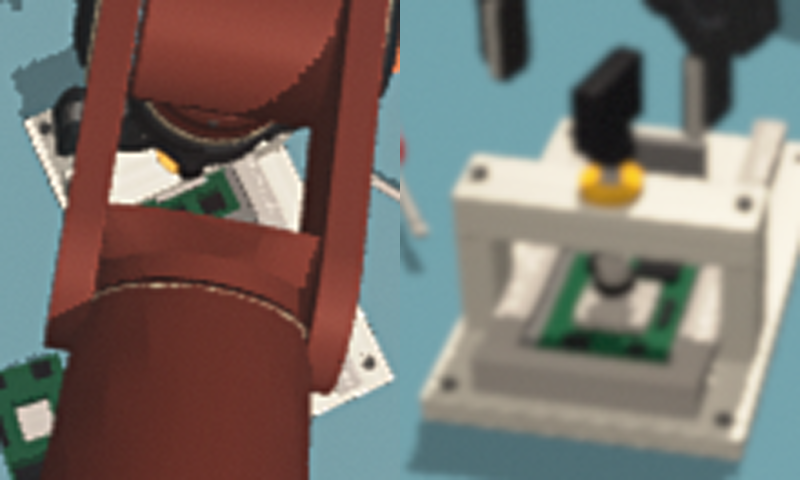

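The fingers straddle the bar (left jaw at (503,40), right jaw at (695,90), bar at (610,90)), so I'll close.

>>> {"op": "step_arm", "data": {
  "deltas": [
    [0, 0, 0, 0, 0, 0, 0],
    [0, 0, 0, 0, 0, 0, 0.5],
    [0, 0, 0, 0, 0, 0, 1],
    [0, 0, 0, 0, 0, 0, 1],
    [0, 0, 0, 0, 0, 0, 1],
    [0, 0, 0, 0, 0, 0, 1],
    [0, 0, 0, 0, 0, 0, 1]
  ]
}}

```text
time: 8.8
tool_pos: [0.6017, -0.0348, 0.1223]
tool_rot: [-0.0, -0.052, 0.999, -0.0]
contact_force: [-0.7, -0.4, 0.8]
gripper_width: 0.152
```

```bash
python3 look.py 7
```

```text
t 8.8 pos [ 0.6017 -0.0348  0.1223] press xy 0.000654651427986837 0.0010638430051287601 psi_y 95.97452796131469 z [-0.0003 -0.0001 -1.    ] F [-0.6805 -0.3779  0.8361] T [-0.0515  0.1003  0.069 ] w 0.15241543443638628 j [-0.1811  0.0993  1.7658 -0.0001  1.2767 -1.8561]
```

View pics/L7.png

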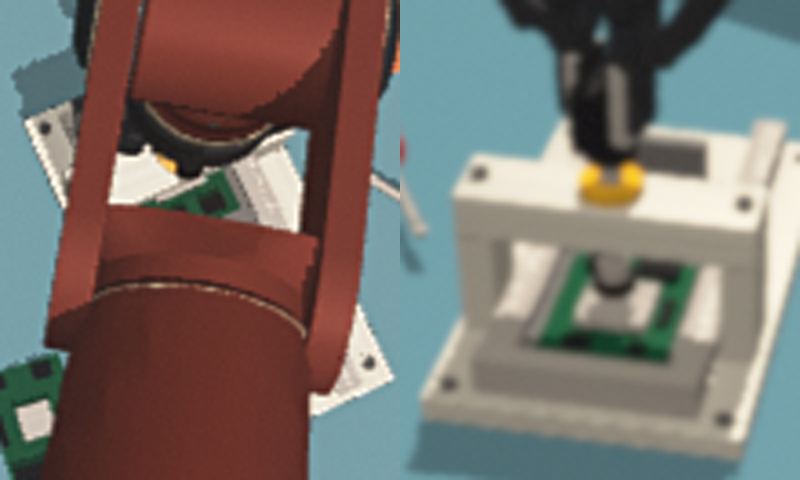

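The grip is good: opening is about 13 mm and residual forces are small. I'll turn clockwise (+az), following down at 2.39 mm/rad.

>>> {"op": "step_arm", "data": {
  "deltas": [
    [0, 0, 0.0002, 0, 0, 0.1, 1],
    [0, 0, 0.0005, 0, 0, 0.2, 1],
    [0, 0, 0.0007, 0, 0, 0.3, 1],
    [0, 0, 0.001, 0, 0, 0.4, 1],
    [0, 0, 0.0012, 0, 0, 0.5, 1],
    [0, 0, 0.0014, 0, 0, 0.6, 1],
    [0, 0, 0.0017, 0, 0, 0.7, 1],
    [0, 0, 0.0019, 0, 0, 0.8, 1],
    [0, 0, 0.0022, 0, 0, 0.9, 1],
    [0, 0, 0.0024, 0, 0, 1.0, 1],
    [0, 0, 0.0024, 0, 0, 1.0, 1]
  ]
}}

```text
time: 10.0
tool_pos: [0.6015, -0.0352, 0.1199]
tool_rot: [-0.0, 0.433, 0.901, -0.001]
contact_force: [-1.3, -1.9, 0.7]
gripper_width: 0.154
```

```bash
python3 look.py 8
```

```text
t 10.0 pos [ 0.6015 -0.0352  0.1199] press xy 0.00035547991137887934 0.0007252714637923122 psi_y 38.67503855468737 z [-0.0007 -0.0009 -1.    ] F [-1.301  -1.9236  0.6915] T [-0.3408  0.346  -0.0024] w 0.15376728822927982 j [-0.1814  0.1018  1.7674 -0.001   1.2729 -0.8561]
```

View pics/L8.png

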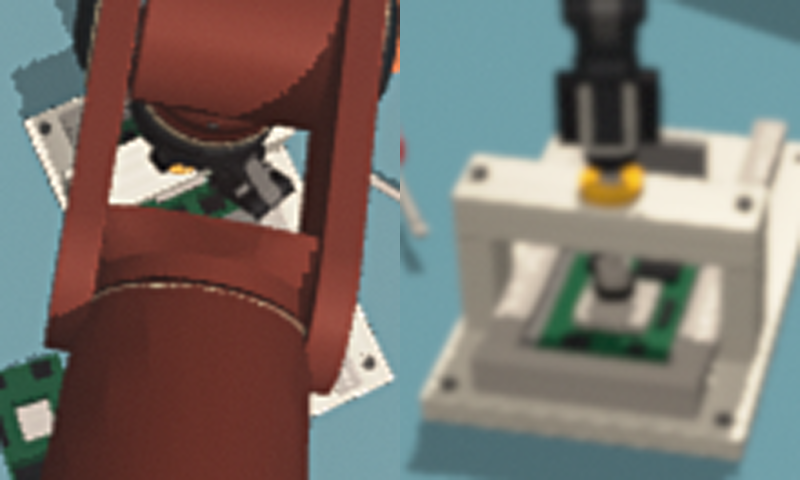

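>>> {"op": "step_arm", "data": {
  "deltas": [
    [0, 0, 0.0002, 0, 0, 0.1, 1],
    [0, 0, 0.0005, 0, 0, 0.2, 1],
    [0, 0, 0.0007, 0, 0, 0.3, 1],
    [0, 0, 0.001, 0, 0, 0.4, 1],
    [0, 0, 0.0012, 0, 0, 0.5, 1],
    [0, 0, 0.0014, 0, 0, 0.6, 1],
    [0, 0, 0.0017, 0, 0, 0.7, 1],
    [0, 0, 0.0019, 0, 0, 0.8, 1],
    [0, 0, 0.0022, 0, 0, 0.9, 1],
    [0, 0, 0.0024, 0, 0, 1.0, 1],
    [0, 0, 0.0026, 0, 0, 1.1, 1],
    [0, 0, 0.0029, 0, 0, 1.2, 1],
    [0, 0, 0.0031, 0, 0, 1.3, 1],
    [0, 0, 0.0033, 0, 0, 1.4, 1],
    [0, 0, 0.0036, 0, 0, 1.5, 1],
    [0, 0, 0.0038, 0, 0, 1.6, 1],
    [0, 0, 0.0041, 0, 0, 1.7, 1],
    [0, 0, 0.0043, 0, 0, 1.8, 1],
    [0, 0, 0.0045, 0, 0, 1.9, 1],
    [0, 0, 0.0048, 0, 0, 2.0, 1]
  ]
}}

```text
time: 12.1
tool_pos: [0.6008, -0.0349, 0.1151]
tool_rot: [0.0, 0.993, 0.122, -0.001]
contact_force: [-4.0, -1.9, 3.2]
gripper_width: 0.156
```

```bash
python3 look.py 9
```

```text
t 12.1 pos [ 0.6008 -0.0349  0.1151] press xy -0.0002159259329876459 0.0012434101637182763 psi_y -76.0365855775355 z [-0.0028 -0.0004 -1.    ] F [-3.9514 -1.8993  3.2285] T [-0.3251  0.8764  0.0669] w 0.15630316149999168 j [-0.1813  0.1068  1.7707 -0.0009  1.2667  1.1461]
```

View pics/L9.png

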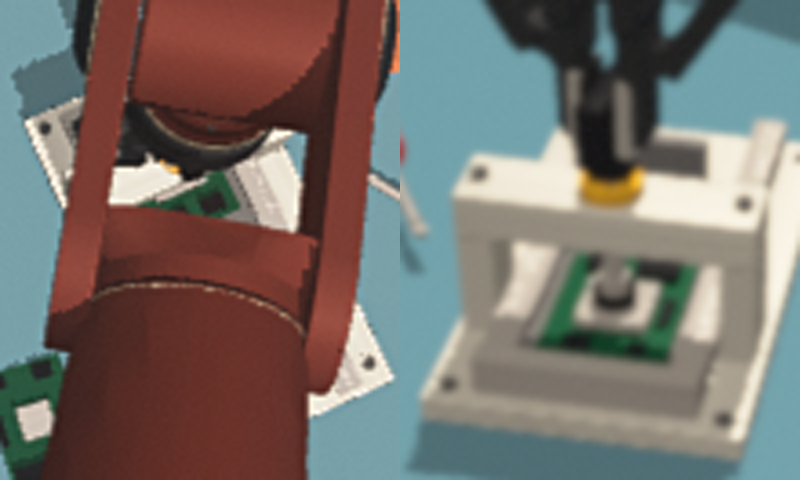

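>>> {"op": "step_arm", "data": {
  "deltas": [
    [0, 0, 0.0002, 0, 0, 0.1, 1],
    [0, 0, 0.0005, 0, 0, 0.2, 1],
    [0, 0, 0.0007, 0, 0, 0.3, 1],
    [0, 0, 0.001, 0, 0, 0.4, 1],
    [0, 0, 0.0012, 0, 0, 0.5, 1],
    [0, 0, 0.0012, 0, 0, 0.5, 1]
  ]
}}

```text
time: 12.8
tool_pos: [0.6008, -0.0347, 0.1139]
tool_rot: [0.0, 0.992, -0.127, -0.001]
contact_force: [-6.3, -0.5, 4.1]
gripper_width: 0.155
```

```bash
python3 st.py
```

```text
t 12.8 pos [ 0.6008 -0.0347  0.1139] press xy -0.0001438728924231016 0.0014548998193968283 psi_y -104.55408036073557 z [-0.0029  0.0001 -1.    ] F [-6.2969 -0.5028  4.1475] T [-0.2284  0.881   0.0061] w 0.15511280481964984 j [-0.1811  0.1081  1.7714 -0.0005  1.2649  1.6438]
```

>>> {"op": "step_arm", "data": {
  "deltas": [
    [0, 0, 0.0002, 0, 0, 0.1, 1],
    [0, 0, 0.0005, 0, 0, 0.2, 1],
    [0, 0, 0.0007, 0, 0, 0.3, 1],
    [0, 0, 0.001, 0, 0, 0.4, 1],
    [0, 0, 0.001, 0, 0, 0.4, 1]
  ]
}}

```text
time: 13.3
tool_pos: [0.6009, -0.0345, 0.113]
tool_rot: [0.0, 0.947, -0.321, -0.001]
contact_force: [-5.8, -0.0, 4.2]
gripper_width: 0.153
```

```bash
python3 look.py 10
```

```text
t 13.3 pos [ 0.6009 -0.0345  0.113 ] press xy -1.023887887987851e-05 0.0015843315901261368 psi_y -127.42445656221258 z [-0.0027  0.0004 -1.    ] F [-5.7585 -0.0302  4.1973] T [-0.1182  0.9106 -0.0438] w 0.15277980578604508 j [-0.181   0.1092  1.772  -0.0001  1.2631  2.043 ]
```

View pics/L10.png

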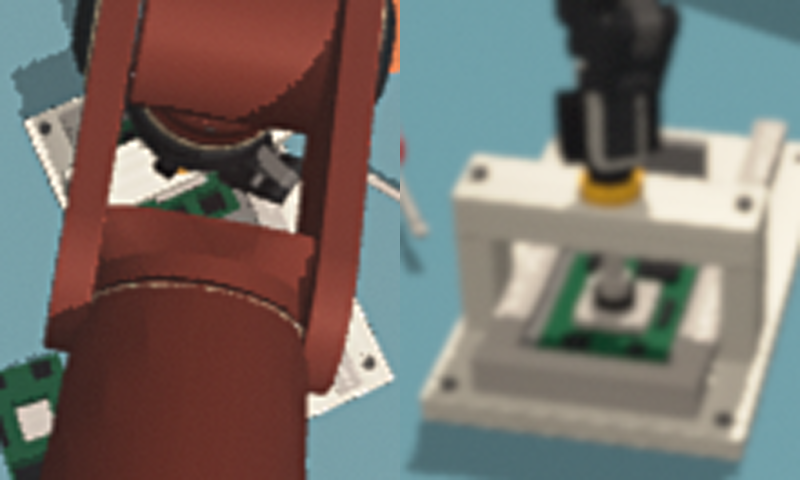

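>>> {"op": "step_arm", "data": {
  "deltas": [
    [0, 0, 0.0002, 0, 0, 0.1, 1],
    [0, 0, 0.0005, 0, 0, 0.2, 1],
    [0, 0, 0.0007, 0, 0, 0.3, 1],
    [0, 0, 0.0007, 0, 0, 0.3, 1]
  ]
}}

```text
time: 13.8
tool_pos: [0.601, -0.0344, 0.1123]
tool_rot: [0.0, 0.889, -0.458, -0.001]
contact_force: [-5.0, 0.0, 4.8]
gripper_width: 0.154
```

```bash
python3 st.py
```

```text
t 13.8 pos [ 0.601  -0.0344  0.1123] press xy 0.00012717570981162085 0.0016470577992594056 psi_y -144.55466803755388 z [-0.0023  0.0007 -1.    ] F [-5.0424  0.0048  4.8407] T [-0.0178  0.9532 -0.0541] w 0.15410940073533302 j [-0.1809  0.11    1.7723  0.0003  1.2617  2.342 ]
```

>>> {"op": "step_arm", "data": {
  "deltas": [
    [0, 0, 0.0002, 0, 0, 0.1, 1],
    [0, 0, 0.0005, 0, 0, 0.2, 1],
    [0, 0, 0.0007, 0, 0, 0.3, 1],
    [0, 0, 0.001, 0, 0, 0.4, 1],
    [0, 0, 0.001, 0, 0, 0.4, 1]
  ]
}}

```text
time: 14.3
tool_pos: [0.6012, -0.0344, 0.1114]
tool_rot: [0.0, 0.78, -0.625, -0.001]
contact_force: [-5.0, 0.4, 5.1]
gripper_width: 0.152
```

```bash
python3 st.py
```

```text
t 14.3 pos [ 0.6012 -0.0344  0.1114] press xy 0.0003342648103268459 0.0016122283669868735 psi_y -167.42205626333865 z [-0.0018  0.0008 -1.    ] F [-4.9979  0.3691  5.142 ] T [ 0.0726  0.9457 -0.0868] w 0.15157249428641278 j [-0.1809  0.1111  1.7727  0.0005  1.2596  2.741 ]
```

>>> {"op": "step_arm", "data": {
  "deltas": [
    [0, 0, 0.0002, 0, 0, 0.1, 1],
    [0, 0, 0.0005, 0, 0, 0.2, 1],
    [0, 0, 0.0005, 0, 0, 0.2, 1]
  ]
}}

```text
time: 14.6
tool_pos: [0.6012, -0.0343, 0.1109]
tool_rot: [0.0, 0.714, -0.7, -0.001]
contact_force: [-5.3, -0.0, 5.0]
gripper_width: 0.156
```

```bash
python3 look.py 11
```

```text
t 14.6 pos [ 0.6012 -0.0343  0.1109] press xy 0.0004204711838621792 0.001627237085005524 psi_y -178.84302230035397 z [-0.0016  0.0008 -1.    ] F [-5.3316 -0.0353  5.0215] T [ 0.1049  0.8959 -0.068 ] w 0.15603213858086062 j [-0.1808  0.1118  1.773   0.0006  1.2585  2.9404]
```

View pics/L11.png

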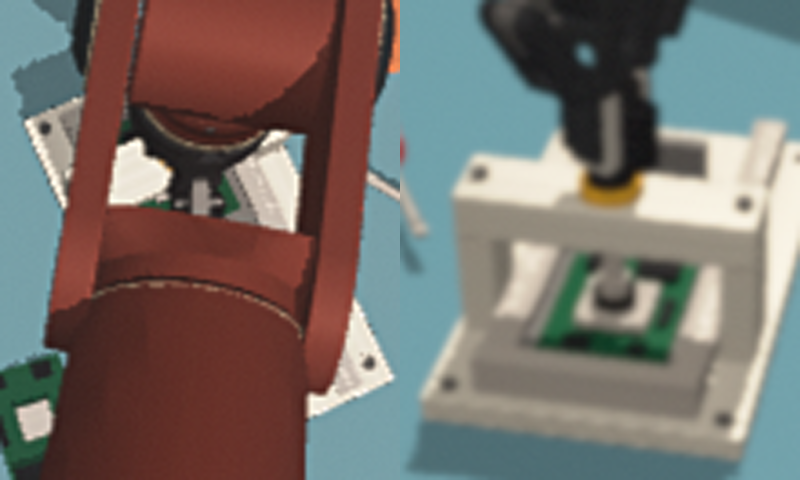

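4.8 rad turned with no hard stop felt, and joint 6 is near its limit. I'll release, lift, and turn back half a turn.

>>> {"op": "step_arm", "data": {
  "deltas": [
    [0, 0, 0, 0, 0, 0, 0.4],
    [0, 0, 0, 0, 0, 0, -0.3],
    [0, 0, 0, 0, 0, 0, -1],
    [0, 0, 0, 0, 0, 0, -1],
    [0, 0, 0, 0, 0, 0, -1],
    [0, 0, -0.04, 0, 0, 0, -1],
    [0, 0, -0.08, 0, 0, -0.14, -1],
    [0, 0, -0.08, 0, 0, -0.28, -1],
    [0, 0, -0.08, 0, 0, -0.42, -1],
    [0, 0, -0.08, 0, 0, -0.56, -1],
    [0, 0, -0.08, 0, 0, -0.7, -1],
    [0, 0, -0.08, 0, 0, -0.84, -1],
    [0, 0, -0.08, 0, 0, -0.98, -1],
    [0, 0, -0.08, 0, 0, -1.12, -1],
    [0, 0, -0.08, 0, 0, -1.26, -1],
    [0, 0, -0.08, 0, 0, -1.4, -1],
    [0, 0, -0.08, 0, 0, -1.57, -1],
    [0, 0, -0.08, 0, 0, -1.57, -1]
  ]
}}

```text
time: 16.5
tool_pos: [0.6018, -0.0348, 0.1907]
tool_rot: [-0.0, 1.0, 0.008, 0.0]
contact_force: [-0.4, -0.3, -0.4]
gripper_width: 0.997
```

```bash
python3 look.py 12
```

```text
t 16.5 pos [ 0.6018 -0.0348  0.1907] press xy 0.0007826683430390084 0.0010064468724512567 psi_y -89.03330069913069 z [ 0.0002  0.     -1.    ] F [-0.3716 -0.3484 -0.3874] T [ 0.0652  0.017  -0.0129] w 0.9970440252895575 j [-0.1811  0.0347  1.7137  0.0001  1.393   1.3728]
```

View pics/L12.png

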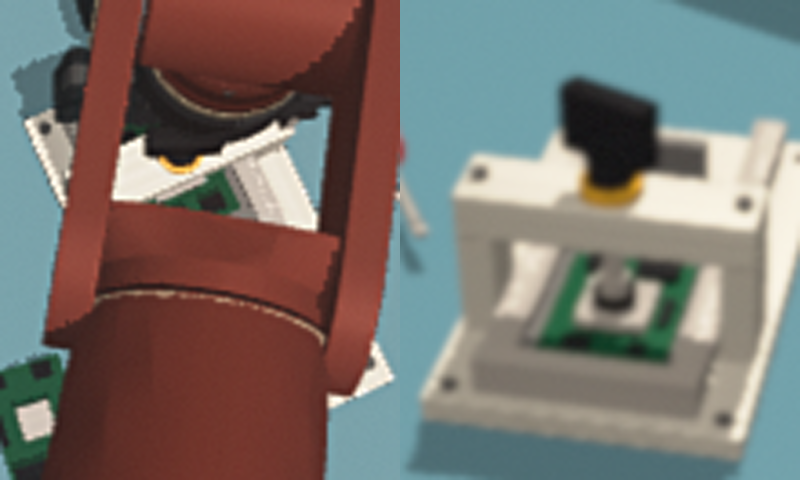

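The bar followed the gripper and now lies across the press; the hub is almost on the nut. I'll finish the half turn and regrasp.

>>> {"op": "step_arm", "data": {
  "deltas": [
    [0, 0, 0, 0, 0, -0.14, -1],
    [0, 0, 0, 0, 0, -0.28, -1],
    [0, 0, 0, 0, 0, -0.42, -1],
    [0, 0, 0, 0, 0, -0.56, -1],
    [0, 0, 0, 0, 0, -0.7, -1],
    [0, 0, 0, 0, 0, -0.84, -1],
    [0, 0, 0, 0, 0, -0.98, -1],
    [0, 0, 0, 0, 0, -1.12, -1],
    [0, 0, 0, 0, 0, -1.26, -1],
    [0, 0, 0, 0, 0, -1.4, -1],
    [0, 0, 0, 0, 0, -1.57, -1],
    [-0.0006, 0, 0.03, 0, 0, -1.57, -1],
    [-0.0006, 0, 0.06, 0, 0, -1.57, -1],
    [-0.0006, 0, 0.079, 0, 0, -1.57, -1],
    [-0.0006, 0, 0.079, 0, 0, -1.57, -1],
    [-0.0006, 0, 0.079, 0, 0, -1.57, -1],
    [-0.0006, 0, 0.079, 0, 0, -1.57, -1]
  ]
}}

```text
time: 18.3
tool_pos: [0.6024, -0.035, 0.1137]
tool_rot: [0.001, 0.702, 0.712, 0.001]
contact_force: [-0.5, -0.1, 0.1]
gripper_width: 0.999
```

```bash
python3 look.py 13
```

```text
t 18.3 pos [ 0.6024 -0.035   0.1137] press xy 0.001214271245041362 0.0005714208501815641 psi_y 0.818867384697436 z [ 0.003  -0.0006 -1.    ] F [-0.507  -0.1139  0.0555] T [-0.0282 -0.0367 -0.0583] w 0.9986186684933315 j [-0.1813  0.1084  1.7716 -0.      1.2585 -0.1956]
```

View pics/L13.png

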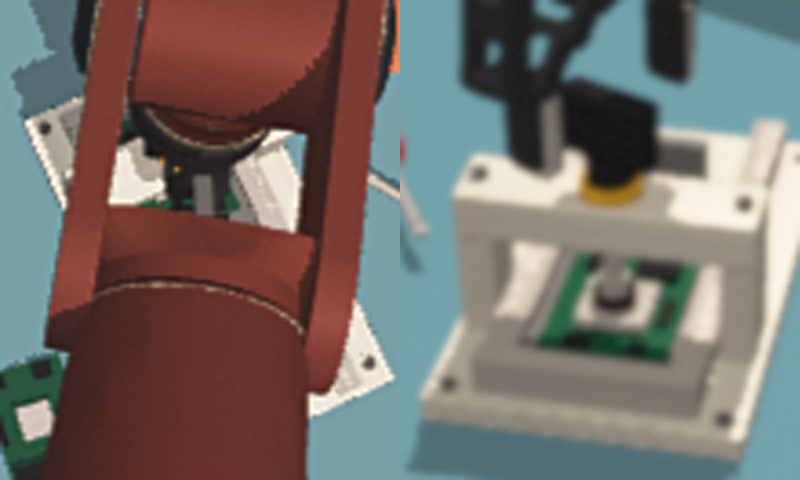

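The jaws straddle the bar (about (540,130) and (670,50), bar at (610,125)). I'll close and then turn in small steps.

>>> {"op": "step_arm", "data": {
  "deltas": [
    [0, 0, 0, 0, 0, 0, 0],
    [0, 0, 0, 0, 0, 0, 0.5],
    [0, 0, 0, 0, 0, 0, 1],
    [0, 0, 0, 0, 0, 0, 1],
    [0, 0, 0, 0, 0, 0, 1],
    [0, 0, 0, 0, 0, 0, 1],
    [0, 0, 0, 0, 0, 0, 1]
  ]
}}

```text
time: 19.1
tool_pos: [0.6012, -0.0347, 0.1118]
tool_rot: [0.0, 0.702, 0.712, -0.0]
contact_force: [-0.9, 0.3, 0.8]
gripper_width: 0.151
```

```bash
python3 st.py
```

```text
t 19.1 pos [ 0.6012 -0.0347  0.1118] press xy 0.00022068452647014432 0.0012731107262579074 psi_y 0.8648559972885193 z [ 0. -0. -1.] F [-0.9008  0.2611  0.8347] T [0.0328 0.104  0.0385] w 0.15101185875849418 j [-0.1812  0.1096  1.7736 -0.      1.2584 -0.1963]
```

>>> {"op": "step_arm", "data": {
  "deltas": [
    [0, 0, 0.0001, 0, 0, 0.05, 1],
    [0, 0, 0.0002, 0, 0, 0.1, 1],
    [0, 0, 0.0002, 0, 0, 0.1, 1]
  ]
}}

```text
time: 19.4
tool_pos: [0.6012, -0.0348, 0.1115]
tool_rot: [-0.0, 0.737, 0.676, -0.0]
contact_force: [-0.0, 0.3, 0.9]
gripper_width: 0.155
```

```bash
python3 st.py
```

```text
t 19.4 pos [ 0.6012 -0.0348  0.1115] press xy 0.00018267578030400612 0.001267558365099955 psi_y -4.871795436777286 z [-0.0001  0.     -1.    ] F [-0.0006  0.2909  0.9446] T [ 0.0503  0.0727 -0.0536] w 0.15508144133771168 j [-0.1813  0.1099  1.7738  0.      1.258  -0.0963]
```

>>> {"op": "step_arm", "data": {
  "deltas": [
    [0, 0, 0.0001, 0, 0, 0.05, 1],
    [0, 0, 0.0002, 0, 0, 0.1, 1],
    [0, 0, 0.0002, 0, 0, 0.1, 1]
  ]
}}

```text
time: 19.7
tool_pos: [0.6012, -0.0348, 0.1115]
tool_rot: [0.0, 0.768, 0.641, -0.0]
contact_force: [-1.1, -0.3, 1.1]
gripper_width: 0.153
```

```bash
python3 st.py
```

```text
t 19.7 pos [ 0.6012 -0.0348  0.1115] press xy 0.00020636709427005476 0.0012679857030729344 psi_y -10.32739144974546 z [-0.0001 -0.001  -1.    ] F [-1.1241 -0.2921  1.091 ] T [0.0022 0.142  1.4297] w 0.15307981990490654 j [-0.1808  0.1099  1.7738 -0.001   1.2578 -0.0003]
```

>>> {"op": "step_arm", "data": {
  "deltas": [
    [0, 0, 0.0001, 0, 0, 0.05, 1],
    [0, 0, 0.0002, 0, 0, 0.1, 1],
    [0, 0, 0.0002, 0, 0, 0.1, 1]
  ]
}}

```text
time: 20.0
tool_pos: [0.6012, -0.0348, 0.1115]
tool_rot: [0.001, 0.798, 0.602, -0.001]
contact_force: [-0.4, -0.5, 3.7]
gripper_width: 0.156
```

```bash
python3 look.py 14
```

```text
t 20.0 pos [ 0.6012 -0.0348  0.1115] press xy 0.00023343328066196848 0.0012480029261041008 psi_y -15.910179003708954 z [-0.0001 -0.0015 -1.    ] F [-0.3534 -0.5301  3.6695] T [-0.0949  0.2504  2.7141] w 0.15587239616824383 j [-0.1806  0.11    1.7737 -0.0016  1.2577  0.0976]
```

View pics/L14.png

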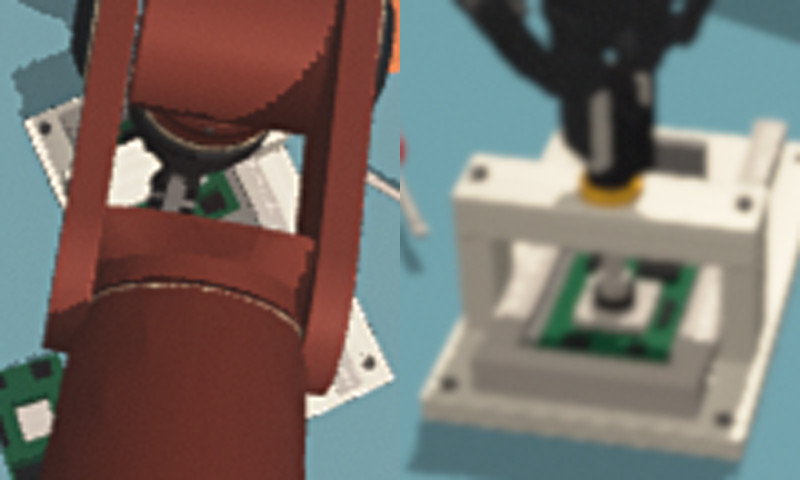

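Hard stop reached: the reaction moment jumped from 0.05 to 1.4 and then 2.7 N m. I'll ease off the wind-up before releasing.

>>> {"op": "step_arm", "data": {
  "deltas": [
    [0, 0, 0, 0, 0, -0.05, 1],
    [0, 0, 0, 0, 0, -0.1, 1],
    [0, 0, 0, 0, 0, -0.1, 1]
  ]
}}

```text
time: 20.4
tool_pos: [0.6012, -0.0348, 0.1115]
tool_rot: [-0.0, 0.769, 0.639, 0.0]
contact_force: [-1.3, -0.2, 4.5]
gripper_width: 0.153
```

```bash
python3 st.py
```

```text
t 20.4 pos [ 0.6012 -0.0348  0.1115] press xy 0.00022669295584051418 0.001247596558079698 psi_y -10.584584633534337 z [ 0.0001  0.0002 -1.    ] F [-1.3327 -0.2354  4.4623] T [0.0548 0.3489 1.5428] w 0.1526124516552029 j [-0.1814  0.11    1.7738  0.0002  1.2577  0.0033]
```

>>> {"op": "step_arm", "data": {
  "deltas": [
    [0, 0, 0, 0, 0, -0.05, 1],
    [0, 0, 0, 0, 0, -0.09, 1],
    [0, 0, 0, 0, 0, -0.09, 1]
  ]
}}

```text
time: 20.7
tool_pos: [0.6012, -0.0348, 0.1114]
tool_rot: [-0.0, 0.741, 0.671, 0.0]
contact_force: [-2.0, 0.4, 4.6]
gripper_width: 0.152
```

```bash
python3 st.py
```

```text
t 20.7 pos [ 0.6012 -0.0348  0.1114] press xy 0.00021237800343584153 0.0012413411873949906 psi_y -5.685522301592233 z [ 0.0001  0.001  -1.    ] F [-2.0355  0.3669  4.6191] T [0.0778 0.4499 0.2372] w 0.15225957575589535 j [-0.1818  0.1101  1.7738  0.0011  1.2578 -0.0829]
```

Nearly unloaded at 0.24 N m. I'll open, rise clear and check.

>>> {"op": "step_arm", "data": {
  "deltas": [
    [0, 0, 0, 0, 0, 0, 0.4],
    [0, 0, 0, 0, 0, 0, -0.3],
    [0, 0, 0, 0, 0, 0, -1],
    [0, 0, 0, 0, 0, 0, -1],
    [0, 0, 0, 0, 0, 0, -1],
    [0, 0, -0.04, 0, 0, 0, -1],
    [0, 0, -0.08, 0, 0, 0, -1],
    [0, 0, -0.12, 0, 0, 0, -1],
    [-0.0, 0.0, -0.16, 0, 0, 0, -1],
    [0, -0.05, -0.18, 0, 0, 0, -1],
    [0, -0.1, -0.18, 0, 0, 0, -1],
    [0, -0.14, -0.18, 0, 0, 0, -1],
    [0, -0.18, -0.18, 0, 0, 0, -1],
    [0, -0.18, -0.18, 0, 0, 0, -1],
    [0, -0.18, -0.18, 0, 0, 0, -1]
  ]
}}

```text
time: 22.2
tool_pos: [0.4217, -0.0176, 0.2915]
tool_rot: [0.001, 0.74, 0.673, 0.001]
contact_force: [0.7, -0.4, 0.1]
gripper_width: 1.002
```

```bash
python3 look.py 15
```

```text
t 22.2 pos [ 0.4217 -0.0176  0.2915] press xy -0.1580610654547697 0.08755511803383886 psi_y -5.461228102442054 z [ 0.0022 -0.0004 -1.    ] F [ 0.6815 -0.3719  0.1103] T [-0.0106 -0.0129 -0.0649] w 1.0016403200383932 j [-0.2185 -0.489   1.9875  0.0001  1.6408 -0.1232]
```

View pics/L15.png

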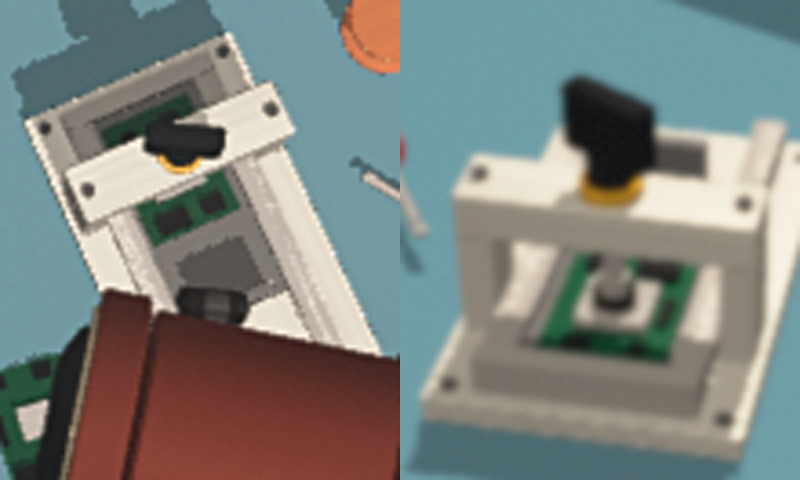

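View pics/T15.png

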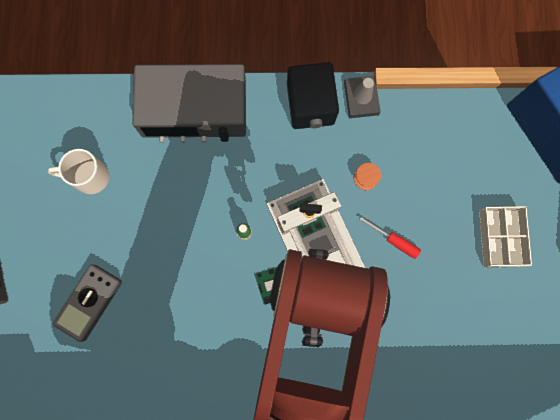

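After release, the bar is at about 86° in the top view. It would be at 85° at 5.2 rad if it lies along the press at zero. The foot sits on the can, the carrier is home, and the bystanders are at their starting pixels. Handing in.

```bash
python3 -c "
from plant import manip
print(manip.job_done())"
```

```text
the job is handed in; nothing more can be done
None
```

I pushed the carrier home with the shut gripper while the screw was still up, then screwed the knob down clockwise in two grasps and handed the job in at about 22 s of the 67 s. No verdict was reported.

**What the last checks showed:**
- **Carrier:** it stopped where predicted (finger centre 105.9 mm short of the screw axis, 106 expected), with the push force rising to about 15–20 N. The edges I could see agreed with fully home to about 2 mm, and it looked unmoved after clamping.
- **Knob:** I turned it about 4.95 rad in all. The turning moment then jumped from about 0.05 to 2.7 N m, which is the hard stop. I eased that off to 0.24 N m before opening the gripper. The bar now lies at about 86°; I'd expect about 85° at 5.2 rad, assuming it lies along the press when fully up.
- **Foot:** it sits on the steel can in the pictures. I could not measure its force directly, so the clamping force is inferred from the knob being fully down.
- **Bystanders:** the bottle, spool and screwdriver are where they started. The spare board was partly hidden by the arm in the last picture; what showed of it had not moved.
- **Robot:** the arm is clear of everything, with no contact force.

**What disagreed:** heights measured from the two camera views came out about 2–3 mm above the given ones at the bridge and base bolts. That left the knob's starting angle uncertain, somewhere between about 0.3 and 1.2 rad. The total turn to the hard stop puts it at about 0.25–0.3 rad.

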